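# Hang the mill handwheel on the J-hook

### The arm

A 6-joint arm with a two-finger parallel gripper is mounted at the origin on the work surface. World frame = base frame: x ahead of the robot, y to its left, z up, the work surface at z = 0. Lengths are in m, angles in rad, forces in N, time in s.
With the tool pointing down it reaches from about 0.35 to 0.975 m from the base axis. Payload 4.9 kg.
Tool frame: the origin (TCP) lies midway between the tips of the shut fingers; the grasp point (between the pads) lies 19 mm behind it; z points along the fingers, y is the line along which they close (so a half turn about z gives the same grasp; the last joint's range is limited). The gripper opens to 85 mm and grips with 20 to 120 N. Pads are 22 mm wide; open, the fingers measure 114 mm over their backs; the gripper's body (76 mm by 85 mm) begins 54 mm behind the grasp point. The pads swing forward as they close: fully open they stand 13 mm farther back than shut.
Start: joints at [-1.409, 0.053, 1.613, -0, 1.476, -0.119], TCP at [0.173, -0.601, 0.209] pointing down, gripper open.
Joint ranges: [-3.01, 3.01], [-1.01, 2.22], [0.06, 2.58], [-1.02, 4.17], [0.09, 2.62], [-3.14, 3.14]. Speed limits (rad/s): [2.57, 2.57, 3.14, 3.14, 3.14, 3.14].

### API

Orientations are given as a unit quaternion [w, x, y, z].
In Python, from plant import state, grab_frame, camera_info, job_done, spot_in, masks_of, pinpoint gives the robot as it stands.
- The arm moves only by the shell command python3 -m handwheel 'ROWS' [OPENING]. ROWS is JSON, a list that holds one entry, the list of rows, each a list of 6 numbers: the shift along the world's x, y, z in m, then the turn, a rotation vector about the world's x, y, z in degrees. In form: [[[tx, ty, tz, ax, ay, az], ...]]. A call has 1 to 20 rows; each row shifts and turns the commanded pose from where the row before left it; what a row does not reach is not made up. A row lasts 1/12 s, in which the tool goes at most 41.7 mm and 7.16 degrees, less where a joint would pass 70% of its speed; a pose out of reach is approached as far as the arm can. A call is refused whole if a number of a shift passes 0.0417 or a number of a turn 7.16, either way. A call with a gripper value outside its range is refused whole. OPENING is the opening, from 0 (shut) to 1 (fully open), set as the call begins (- or left out, the last holds). The fingers move at their own pace and stop on an object; the grip force is fixed at half the most. Time passes only in rows, so rows that do not move let the fingers close. It gives the time, the measured TCP pose, the force, the opening and the grip force at its end, in the units of the state.
- state(): the state, without advancing time (a new reading comes with each control period).
- grab_frame(name): name is "scene" or "top"; returns (picture, depth): 480x640x3 uint8, blue, green, red; 480x640 float32, m along the optical axis (not along the pixel's ray), 0 where there is no reading.
- camera_info(name): a dict with "fx", "fy", "cx", "cy" (pixels), "T" (4x4, takes a point from camera to world coordinates). Camera axes: x right, y up, looking along -z (the intrinsics and any distortion apply to the point x, -y, -z); pixel columns grow to the right and rows downward; lengths in m; the calibration is good to about 2 mm. A picture is of the moment at which its call begins. camera_info takes no time and is no camera call.
- job_done(): hands the job in; it is judged then, once.
Trained networks look in the newest picture that a camera, given by its name, has taken for a name from the list of things; names that differ only in an ending like _2 or _b are one class to them, and where a whole thing is asked for, a point or a joint stands for the part that bears it (a point fixed in the world has none). Each returns a list of dicts, best first, with "conf" (0 to 1); they miss things now and then, are a little off and sometimes report something else, mostly with a low value. They report only what shows in the picture. A call takes as long as a camera call. They do not tell look-alikes from the thing itself.
- spot_in(camera, thing): "box" ([left, top, width, height] in pixels, round what is visible of it).
- masks_of(camera, thing): "region" (480x640 bool, what is visible of it) and "box" ([left, top, width, height] in pixels, round what is visible of it).
- pinpoint(camera, thing): "position" ([column, row] in pixels: a listed point, or the origin of a listed thing).
The state is a dict: "time": time; "joint_pos": joint angles; "joint_vel": joint speeds; "joint_efforts": joint torques, N m; "tool_pos": TCP position; "tool_rot": TCP orientation; "contact_force": force on the tool from outside, world axes, zero at the start; "ft_torque": the same for the moment, N m; "gripper_width": opening from 0.0 (shut) to 1.0 (fully open); "grasp_force": force on a finger pad.
Only numpy, scipy, OpenCV 4.12 (cv2) and the standard library are available. Lean on these libraries where they do the work, as an engineer would, in place of code of your own. Each camera call takes 0.05 s, during which the arm holds its last target. There are 200 camera calls.

### The job

Take the larger spoked handwheel out of the wooden rack by its rim and hang it by the rim on the stand's high J-hook: press the rim down past the sprung keeper so that it snaps shut above it, push the rim firmly home on the bottom of the hook with about 15 N for a moment, then let go and leave the wheel hanging still. Go by feel: neither wheel nor gripper may ever push on the stand with more than 25 N. Leave the small wheel and everything else on the bench where it is.

Things in the scene. Friction and masses are not known exactly. Their poses are not given: they have to be found in the camera images.
- wheel_center (a point): Centre of the larger aluminium handwheel (0.32 to 0.54 kg). x: its axle, level; z: up in the wheel's plane. Rim: round bar 12 mm thick on a circle of radius 100 mm (212 mm overall). Three 9 mm spokes: straight down, and 60 degrees to each side of the top, so it is open under the top of the rim. Hub 24 mm across, 26 mm long. At the start its centre is 116 mm above the table.
- wheel: The same larger wheel taken whole; its origin is the lowest point of its rim, 106 mm below its centre; axes as at its centre. At the start it stands upright in a slot of the rack (it may lean a few degrees), the upper part of its rim bare.
- small_wheel_center (a point): Centre of a like but smaller wheel (120 mm overall, 12 mm rim, 0.25 kg) standing in the other slot, its top about 130 mm above the table. Leave it there.
- rack: Fixed wooden wheel rack, 116 mm (x) by 200 mm (y), 45 mm high, origin under its centre. Two slots along its y axis at x = -38 and +38 mm, 14.5 mm wide, with a shallow V floor. Which wheel stands in which slot varies.
- stand: Fixed steel stand with a J-hook. Origin on the table straight below the middle of the hook's trough; x runs from the hook's open tip back to the post (16 mm thick, at x = 85 mm, 277 mm high). Foot plate x 30 to 140, y -65 to 65 mm, 14 mm high. An 8 mm bar runs from the post to the trough along y = 0, then turns up as the tip. The wheel hangs with its axle along x.
- hook_mean (a point): Fixed point of the stand 238 mm above its origin: MEAN height of the trough's bottom. The hook's collar is clamped firmly at a height that is not measured: the true bottom is up to 12 mm higher or lower. The rim goes over the tip from -x to x = 0, then down into the trough till its lower side lies on the bottom.
- hook_mouth (a point): Fixed point of the stand 268 mm above its origin: mean height of the trough's mouth (true one up to 12 mm off, as the hook). Trough: flat bottom 14 mm long in y; 20 mm wide from tip (inner face x = -10 mm) to rear plate (x = 10 mm, 14 mm wide); both flare outward above. Above the trough's bottom: tip end 33 mm (out to x = -24 mm), rear flare 40 mm (to x = 25 mm), top of the shut keeper 30 mm.
- keeper (a joint): Angle (rad) of the keeper, a 10 mm wide brass tongue across the trough, hinged on the rear plate, free end to the tip: 0 shut, grows as it is pressed down, at most 1.5. Sprung: the rim must press with about 8 to 16 N to pass (the wheel's weight is not enough); it snaps shut over the rim 3 to 9 mm before the bottom, which lies 30 mm below first touch.
- jar: Glass jar with a white lid, 56 mm across, 75 mm high, origin under its centre; leave alone.
- mug: Black mug, 76 mm across, 90 mm high, origin under its centre; leave alone.
- mandrel: Steel ring mandrel, an upright cone 115 mm high on a 48 mm foot, origin under its centre; leave alone.
- dish: White dish, 70 mm across, 22 mm high, origin under its centre; leave alone.
- hammer: Hammer, 220 mm long, lying along its x axis; leave alone.
- tin: Aluminium tin, 64 mm across, 40 mm high, origin under its centre; leave alone.
Mind the look-alikes: they are no part of the job. What is shaped like the wheel but blue is not meant.

How it is judged:
By the outcome, as a careful person would: the job done as asked, in the order asked, and still so for the second after the job is handed in, with the robot touching nothing.
It also fails if it takes over 72 s, if anything falls off the work surface, if the arm or the gripper's body presses on something with over 40 N, if the wrist force passes 120 N, or if a joint passes its speed limit or range.

## Working session

There is one attempt and no reset: what is moved stays moved. The work goes in short steps, Python scripts to look and compute and a shell command to move; the robot and the scene stay as the last step left them, time stands still between calls to the robot, and variables do not carry over. Pictures are saved under pics/ and viewed, at most 10 in all, crops included, and the job is handed in when it is done.

```bash
ls; mkdir -p pics; cat > h.py <<'E'
import numpy as np, cv2
from plant import *
def deproj(cam,u,v,d):
    c=camera_info(cam); p=np.array([(u-c['cx'])/c['fx']*d,-(v-c['cy'])/c['fy']*d,-d,1]); return (np.array(c['T'])@p)[:3]
def cloud(cam,depth):
    c=camera_info(cam); v,u=np.mgrid[:480,:640]; d=depth
    P=np.stack([(u-c['cx'])/c['fx']*d,-(v-c['cy'])/c['fy']*d,-d,np.ones_like(d)],-1)
    return (P@np.array(c['T']).T)[...,:3]
def proj(cam,p):
    c=camera_info(cam); q=np.linalg.inv(np.array(c['T']))@np.append(p,1); return c['cx']+c['fx']*q[0]/-q[2], c['cy']-c['fy']*q[1]/-q[2]
E
python3 - <<'E'
from h import *
for n in ("scene","top"):
    im,d=grab_frame(n); cv2.imwrite(f"pics/{n}0.png",im); np.save(f"{n}0.npy",d)
    c=camera_info(n); print(n,{k:c[k] for k in c if k!='T'},np.round(c['T'],3).tolist())
    for t in ("wheel","wheel_center","small_wheel_center","rack","stand","hook_mean","hook_mouth"):
        print(t,[(np.round(r['position']).tolist(),round(r['conf'],2)) for r in pinpoint(n,t)])
print(state())
E
```

```text
pics
scene {'fx': 439.73684643647294, 'fy': 439.73684643647294, 'cx': 317.204576558563, 'cy': 239.0226559144382} [[-0.838, -0.388, 0.384, 0.905], [0.546, -0.593, 0.592, 0.566], [-0.002, 0.706, 0.709, 0.851], [0.0, 0.0, 0.0, 1.0]]
wheel [([365.0, 335.0], 0.79), ([359.0, 440.0], 0.67)]
wheel_center [([369.0, 304.0], 0.81), ([359.0, 419.0], 0.55)]
small_wheel_center [([394.0, 307.0], 0.88), ([361.0, 335.0], 0.62)]
rack [([374.0, 332.0], 0.69)]
stand [([301.0, 243.0], 0.94)]
hook_mean [([298.0, 168.0], 0.71)]
hook_mouth [([296.0, 158.0], 0.62)]
top {'fx': 537.9277902845387, 'fy': 537.9277902845387, 'cx': 318.5509098529113, 'cy': 231.13930408597426} [[-0.0, 0.984, -0.176, 0.33], [-1.0, -0.002, -0.007, -0.013], [-0.008, 0.176, 0.984, 1.451], [0.0, 0.0, 0.0, 1.0]]
wheel [([257.0, 252.0], 0.75), ([195.0, 201.0], 0.68), ([254.0, 266.0], 0.59)]
wheel_center [([250.0, 244.0], 0.85), ([189.0, 192.0], 0.74)]
small_wheel_center [([246.0, 280.0], 0.85), ([196.0, 336.0], 0.31)]
rack [([255.0, 266.0], 0.67), ([320.0, 313.0], 0.47)]
stand [([378.0, 269.0], 0.88), ([256.0, 270.0], 0.65)]
hook_mean [([390.0, 255.0], 0.88)]
hook_mouth [([388.0, 255.0], 0.79)]
{'time': 0.8, 'joint_pos': array([-1.40900247e+00,  5.26577578e-02,  1.61287825e+00,  1.56686295e-05,
        1.47599636e+00, -1.19001490e-01]), 'joint_vel': array([ 2.11052639e-03,  1.83905022e-05,  1.20785184e-04,  7.43105146e-04,
        1.17489216e-04, -2.42644293e-03]), 'joint_efforts': array([-1.22891503e-03, -3.93644571e+01, -3.70441103e+01, -1.66869872e-04,
        4.51988590e-04,  1.27525919e-05]), 'tool_pos': array([ 0.17320299, -0.60051467,  0.20934279]), 'tool_rot': array([2.99667387e-05, 9.90160529e-01, 1.39936151e-01, 8.44221704e-06]), 'contact_force': array([ 0.49940431, -0.4841928 , -0.42384352]), 'ft_torque': array([-0.02546087,  0.02556127,  0.01126447]), 'grasp_force': 0.0, 'gripper_width': 0.9964258901377757}
```

View pics/scene0.png

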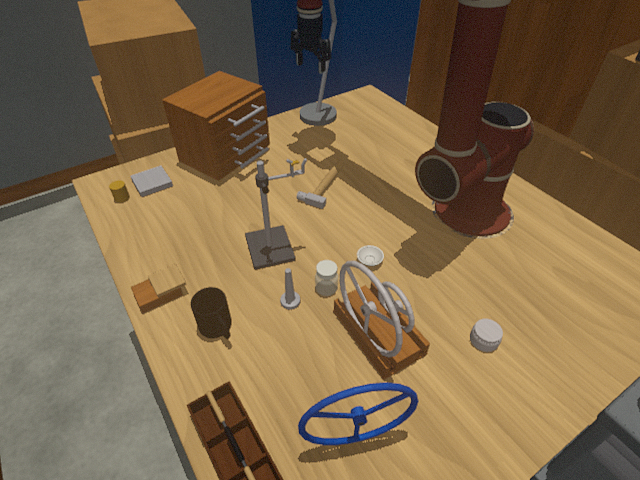

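View pics/top0.png

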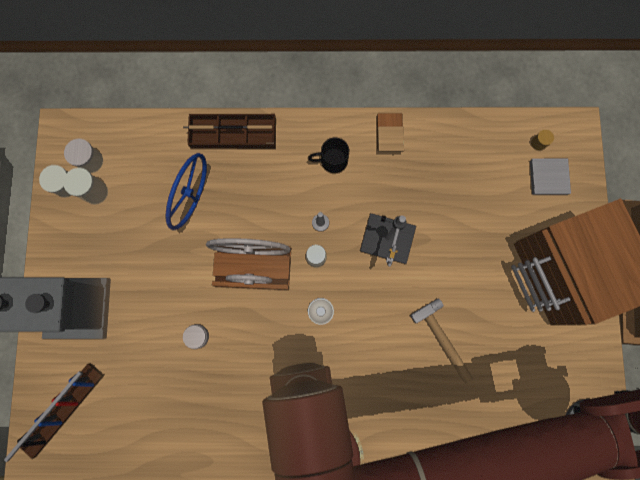

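Candidates: the large grey wheel at top (249,247) / scene (369,305); the small grey wheel at top (250,280) / scene (397,307); the blue look-alike at top (187,192) / scene (359,415). I choose the large grey one. Next I measure it and the stand from depth.

```bash
python3 - <<'E'
from h import *
im=cv2.imread("pics/scene0.png"); a=cv2.resize(im[240:380,310:450],(560,560),interpolation=cv2.INTER_CUBIC)
cv2.imwrite("pics/c1.png",a)
b=cv2.resize(im[145:275,230:320],(415,600),interpolation=cv2.INTER_CUBIC); t=cv2.resize(cv2.imread("pics/top0.png")[205:275,350:425],(375,350),interpolation=cv2.INTER_CUBIC)
cv2.imwrite("pics/c2.png",np.hstack([b,np.vstack([t,np.zeros((250,375,3),np.uint8)])]))
for n in("scene","top"):
    P=cloud(n,np.load(f"{n}0.npy"))
    # stand parts
    R=(slice(145,275),slice(235,315)) if n=="scene" else (slice(205,275),slice(355,420))
    Q=P[R].reshape(-1,3); pix=np.argwhere(np.ones(P[R].shape[:2]))
    for lo,hi in((.008,.02),(.05,.2),(.2,.235),(.235,.25),(.25,.27),(.27,.3),(.3,.34)):
        s=Q[(Q[:,2]>lo)&(Q[:,2]<hi)]
        if len(s): print(n,lo,hi,len(s),s.mean(0).round(3),s.min(0).round(3),s.max(0).round(3))
    s=Q[(Q[:,2]>.008)&(Q[:,2]<.02)]; r=cv2.minAreaRect((s[:,:2]*1000).astype(np.float32)); print("foot",r)
    R=(slice(255,365),slice(330,420)) if n=="scene" else (slice(230,262),slice(200,300))
    Q=P[R].reshape(-1,3); s=Q[(Q[:,2]>.13)&(Q[:,2]<.24)]; s=s[np.abs(s[:,0]-np.median(s[:,0]))<.05]
    c=s.mean(0); U,S,V=np.linalg.svd(s-c,full_matrices=False); print("wheel",len(s),c.round(3),V[2].round(3),(S/len(s)**.5).round(4),s.min(0).round(3),s.max(0).round(3))
    tt=s[s[:,2]>s[:,2].max()-.008]; print("toprim",tt.mean(0).round(3),s[:,2].max())
E
```

```text
scene 0.008 0.02 1478 [ 0.558 -0.2    0.012] [ 0.341 -0.605  0.008] [ 0.638 -0.109  0.02 ]
scene 0.05 0.2 473 [ 0.541 -0.282  0.11 ] [ 0.41  -0.573  0.05 ] [0.62  0.005 0.2  ]
scene 0.2 0.235 282 [ 0.542 -0.168  0.227] [ 0.472 -0.19   0.201] [ 0.587 -0.143  0.235]
scene 0.235 0.25 121 [ 0.546 -0.175  0.241] [ 0.472 -0.201  0.235] [ 0.583 -0.154  0.25 ]
scene 0.25 0.27 127 [ 0.521 -0.17   0.26 ] [ 0.466 -0.191  0.25 ] [ 0.576 -0.153  0.27 ]
scene 0.27 0.3 37 [ 0.568 -0.184  0.274] [ 0.51  -0.196  0.27 ] [ 0.576 -0.167  0.276]
foot ((450.813232421875, -355.376708984375), (542.514892578125, 218.70689392089844), 69.22278594970703)
wheel 972 [0.531 0.192 0.179] [ 0.999 -0.044 -0.002] [0.0595 0.03   0.003 ] [0.52  0.075 0.13 ] [0.539 0.282 0.221]
toprim [0.53  0.18  0.217] 0.22087948647811062
top 0.008 0.02 1489 [ 0.564 -0.186  0.014] [ 0.47  -0.275  0.008] [ 0.66 -0.1   0.02]
top 0.05 0.2 63 [ 0.563 -0.185  0.113] [ 0.559 -0.195  0.051] [ 0.572 -0.181  0.185]
top 0.2 0.235 161 [ 0.537 -0.17   0.231] [ 0.469 -0.197  0.214] [ 0.587 -0.147  0.235]
top 0.235 0.25 100 [ 0.557 -0.181  0.241] [ 0.471 -0.204  0.235] [ 0.582 -0.147  0.249]
top 0.25 0.27 89 [ 0.5   -0.17   0.262] [ 0.463 -0.194  0.25 ] [ 0.568 -0.157  0.27 ]
top 0.27 0.3 53 [ 0.555 -0.185  0.276] [ 0.498 -0.196  0.27 ] [ 0.574 -0.162  0.283]
foot ((568.7018432617188, -184.26730346679688), (171.24732971191406, 188.9539794921875), 86.96660614013672)
wheel 564 [0.526 0.169 0.186] [-0.999  0.044  0.012] [0.0548 0.031  0.0032] [0.516 0.07  0.13 ] [0.538 0.276 0.226]
toprim [0.527 0.171 0.221] 0.2261193427994923
```

View pics/c1.png

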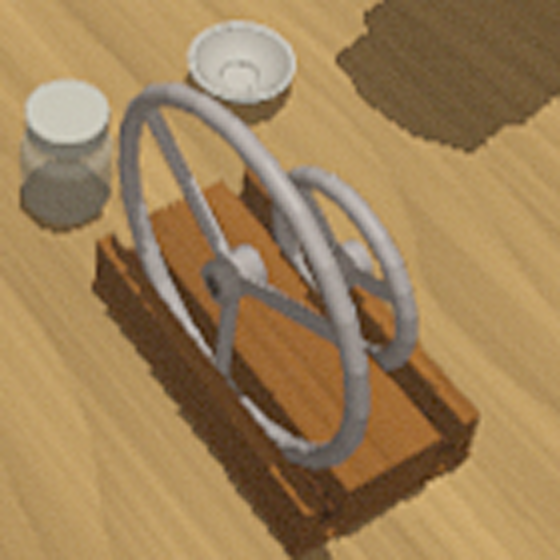

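View pics/c2.png

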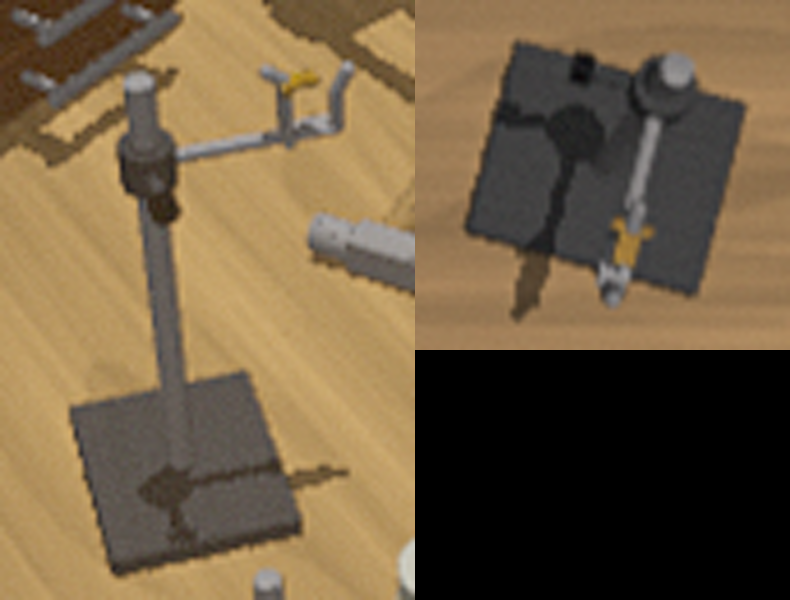

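The crops show the large aluminium wheel upright in the rack, with its open top between two spokes, and the stand with its J-hook opening towards the robot (-x). The keeper is brass, at scene ~(296,162). Next come refined poses.

```bash
cat >> h.py <<'E'
def ray(cam,u,v):
    c=camera_info(cam);T=np.array(c['T']); d=T[:3,:3]@np.array([(u-c['cx'])/c['fx'],-(v-c['cy'])/c['fy'],-1]); return T[:3,3],d/np.linalg.norm(d)
def tri(a,b):
    A=np.zeros((3,3));B=np.zeros(3);
    for o,d in((ray("scene",*a)),(ray("top",*b))): M=np.eye(3)-np.outer(d,d);A+=M;B+=M@o
    x=np.linalg.solve(A,B); return x,[np.linalg.norm(np.cross(x-o,d)) for o,d in(ray("scene",*a),ray("top",*b))]
E
python3 - <<'E'
from h import *
im=cv2.imread("pics/top0.png");P=cloud("top",np.load("top0.npy"))
g=im[205:275,350:425].astype(int); Q=P[205:275,350:425]
m=((g.max(-1)<75)&(abs(Q[...,2]-.014)<.012)).astype(np.uint8); n,l,s,_=cv2.connectedComponentsWithStats(m); l=l==1+s[1:,4].argmax()
r=cv2.minAreaRect((Q[l][:,:2]*1000).astype(np.float32)); print("foot",r)
for n in("scene","top"): grab_frame(n)
for t in("wheel_center","small_wheel_center","hook_mean","hook_mouth","stand","rack"):
    a=pinpoint("scene",t)[0]['position'];b=pinpoint("top",t)[0]['position']; x,e=tri(a,b); print(t,x.round(4),np.round(e,4))
# hook profile, fit axis
for nme,R in(("scene",(slice(145,200),slice(245,312))),("top",(slice(205,275),slice(370,420)))):
    P=cloud(nme,np.load(nme+"0.npy"))[R].reshape(-1,3); s=P[(P[:,2]>.205)&(P[:,2]<.3)&(P[:,0]<.55)]
    v,u,x0,y0=cv2.fitLine(s[:,:2].astype(np.float32),cv2.DIST_HUBER,0,.01,.01).ravel(); print(nme,len(s),"dir",v,u,"at",x0,y0)
    for lo in np.arange(.46,.55,.01):
        q=s[(s[:,0]>=lo)&(s[:,0]<lo+.01)]
        if len(q):print(round(lo,2),len(q),q[:,1].mean().round(4),np.sort(q[:,2])[[0,len(q)//2,-1]].round(3))
    P=cloud(nme,np.load(nme+"0.npy"))[R].reshape(-1,3);s=P[(P[:,2]>.266)&(P[:,0]>.545)]; print("posttop",s.mean(0) if len(s) else 0)
E
```

```text
foot ((574.3697509765625, -164.6270294189453), (78.5354995727539, 110.55471801757812), 73.93526458740234)
wheel_center [ 0.5803  0.2309 -0.2403] [0.0054 0.0054]
small_wheel_center [0.451  0.1858 0.0681] [0.0009 0.0009]
hook_mean [ 0.4924 -0.1628  0.24  ] [0.0035 0.0035]
hook_mouth [ 0.4844 -0.1643  0.2699] [0.0042 0.0042]
stand [ 0.4881 -0.166  -0.0025] [0.0081 0.0081]
rack [ 0.4885  0.1738 -0.0166] [0.003 0.003]
scene 254 dir 0.9643618 -0.26458704 at 0.51204205 -0.16733663
0.46 10 -0.1567 [0.254 0.261 0.264]
0.47 47 -0.1579 [0.224 0.24  0.262]
0.48 28 -0.1622 [0.228 0.23  0.261]
0.49 39 -0.1624 [0.222 0.247 0.262]
0.5 66 -0.1647 [0.224 0.248 0.271]
0.51 17 -0.1694 [0.223 0.228 0.267]
0.52 16 -0.1728 [0.224 0.228 0.232]
0.53 15 -0.1756 [0.222 0.228 0.23 ]
0.54 16 -0.1779 [0.225 0.229 0.232]
posttop [ 0.63664263 -0.03411586  0.38821041]
top 189 dir 0.957847 -0.28727874 at 0.48898676 -0.16563813
0.46 11 -0.1602 [0.233 0.263 0.267]
0.47 20 -0.1621 [0.229 0.239 0.262]
0.48 38 -0.165 [0.224 0.235 0.267]
0.49 41 -0.1675 [0.227 0.262 0.271]
0.5 19 -0.17 [0.229 0.27  0.274]
0.51 12 -0.174 [0.227 0.232 0.237]
0.52 15 -0.177 [0.227 0.23  0.234]
0.53 15 -0.18 [0.228 0.233 0.235]
0.54 18 -0.1828 [0.227 0.233 0.236]
posttop [ 0.56632535 -0.18827587  0.27683444]
```

```bash
python3 -m handwheel '[[[0,0,0.035,0,0,0],[0,0,0.035,0,0,0],[0,0,0.035,0,0,0],[0,0,0.035,0,0,0],[0.0118,0.0268,0.035,0,0,2.38],[0.0118,0.0268,0.035,0,0,2.38],[0.0118,0.0268,0,0,0,2.38],[0.0118,0.0268,0,0,0,2.38],[0.0118,0.0268,0,0,0,2.38],[0.0118,0.0268,0,0,0,2.38],[0.0118,0.0268,0,0,0,2.38],[0.0118,0.0268,0,0,0,2.38],[0.0118,0.0268,0,0,0,2.38],[0.0118,0.0268,0,0,0,2.38],[0.0118,0.0268,0,0,0,2.38],[0.0118,0.0268,0,0,0,2.38],[0.0118,0.0268,0,0,0,2.38],[0.0118,0.0268,0,0,0,2.38],[0.0118,0.0268,0,0,0,2.38],[0.0118,0.0268,0,0,0,2.38]]]' 1
python3 -m handwheel '[[[0.0118,0.0268,0,0,0,2.38],[0.0118,0.0268,0,0,0,2.38],[0.0118,0.0268,0,0,0,2.38],[0.0118,0.0268,0,0,0,2.38],[0.0118,0.0268,0,0,0,2.38],[0.0118,0.0268,0,0,0,2.38],[0.0118,0.0268,0,0,0,2.38],[0.0118,0.0268,0,0,0,2.38],[0.0118,0.0268,0,0,0,2.38],[0.0118,0.0268,0,0,0,2.38],[0.0118,0.0268,0,0,0,2.38],[0.0118,0.0268,0,0,0,2.38],[0.0118,0.0268,0,0,0,2.38],[0.0118,0.0268,0,0,0,2.38],[0,0,0,0,0,0],[0,0,0,0,0,0],[0,0,0,0,0,0]]]'
python3 - <<'E'
from h import *
for n in("scene","top"):
    im,d=grab_frame(n); P=cloud(n,d)
    if n=="scene": cv2.imwrite("pics/s1.png",im[150:400,260:480])
    s=P[(P[...,2]>.19)&(P[...,2]<.24)&(abs(P[...,0]-.53)<.02)&(abs(P[...,1]-.176)<.1)]
    print(n,len(s)); 
    for lo in np.arange(.1,.25,.02):
        q=s[(s[:,1]>=lo)&(s[:,1]<lo+.02)]
        if len(q):print(lo.round(2),len(q),q.mean(0).round(4),q[:,2].max().round(4))
print(state()['tool_pos'],state()['tool_rot'],state()['time'])
E
```

```text
time: 3.17
tool_pos: [0.3602, -0.175, 0.4135]
tool_rot: [0.0, 0.89, 0.456, 0.0]
contact_force: [1.2, -0.4, 0.3]
gripper_width: 1.003
grasp_force: 0.0
time: 4.58
tool_pos: [0.525, 0.1986, 0.4132]
tool_rot: [0.0, 0.723, 0.691, -0.0]
contact_force: [-0.7, -0.2, -0.3]
gripper_width: 0.999
grasp_force: 0.0
scene 430
0.1 21 [0.5282 0.1138 0.1964] 0.2033
0.12 42 [0.5295 0.1303 0.2058] 0.2148
0.14 48 [0.5299 0.1499 0.2135] 0.22
0.16 59 [0.5304 0.1703 0.2172] 0.221
0.18 65 [0.531  0.1904 0.2165] 0.2214
0.2 75 [0.5318 0.2104 0.2117] 0.2174
0.22 87 [0.5328 0.23   0.2023] 0.2107
0.24 33 [0.5328 0.2437 0.1935] 0.201
top 225
0.1 42 [0.5237 0.1102 0.199 ] 0.2122
0.12 49 [0.5245 0.1299 0.2106] 0.2185
0.14 44 [0.5256 0.1504 0.2172] 0.2259
0.16 43 [0.5269 0.1699 0.2202] 0.2254
0.18 41 [0.527  0.1896 0.2193] 0.2237
0.2 5 [0.5288 0.2012 0.2141] 0.2149
[0.52498071 0.19799347 0.41367548] [2.78165909e-04 7.22878354e-01 6.90975226e-01 2.14843318e-04] 4.6833
```

```bash
python3 -m handwheel '[[[0.0045,0.007,-0.02,0,0,0],[0,0,-0.025,0,0,0],[0,0,-0.025,0,0,0],[0,0,-0.025,0,0,0],[0,0,-0.025,0,0,0],[0,0,-0.025,0,0,0],[0,0,-0.025,0,0,0],[0,0,-0.02,0,0,0],[0,0,-0.015,0,0,0],[0,0,-0.0145,0,0,0],[0,0,0,0,0,0],[0,0,0,0,0,0]]]' 1
python3 -m handwheel '[[[0,0,0,0,0,0],[0,0,0,0,0,0],[0,0,0,0,0,0],[0,0,0,0,0,0],[0,0,0,0,0,0],[0,0,0,0,0,0],[0,0,0,0,0,0],[0,0,0,0,0,0],[0,0,0,0,0,0],[0,0,0,0,0,0],[0,0,0,0,0,0],[0,0,0,0,0,0]]]' 0
python3 - <<'E'
from h import *
im,d=grab_frame("scene"); cv2.imwrite("pics/s2.png",cv2.resize(im[150:380,260:460],(600,600)))
print(state())
E
```

```text
time: 5.68
tool_pos: [0.5294, 0.2052, 0.1935]
tool_rot: [-0.0, 0.723, 0.691, -0.0]
contact_force: [-0.7, -0.1, 0.8]
gripper_width: 1.002
grasp_force: 0.0
time: 6.68
tool_pos: [0.5302, 0.2061, 0.1948]
tool_rot: [0.0, 0.722, 0.691, 0.001]
contact_force: [-0.3, 1.7, 5.3]
gripper_width: -0.001
grasp_force: 2.8
{'time': 6.7333, 'joint_pos': array([ 2.39801262e-01, -7.25606092e-02,  1.76161723e+00,  2.15221709e-04,
        1.45060913e+00,  2.83571542e-01]), 'joint_vel': array([ 3.96657854e-04, -1.90449855e-04,  7.94648690e-04, -7.84301873e-05,
        2.14446921e-03,  1.38900382e-04]), 'joint_efforts': array([-4.29646857e-01, -3.05428112e+01, -3.34385383e+01, -1.83268469e-01,
        6.55641826e-02,  8.19103152e-04]), 'tool_pos': array([0.53023945, 0.20609885, 0.19478803]), 'tool_rot': array([3.89294036e-04, 7.22419857e-01, 6.91453983e-01, 8.87753242e-04]), 'contact_force': array([-0.09420876,  1.25462624,  6.14194174]), 'ft_torque': array([ 0.07455107, -0.01783499,  0.00512866]), 'grasp_force': 2.766558565199375, 'gripper_width': 7.89305166515265e-05}
```

View pics/s2.png

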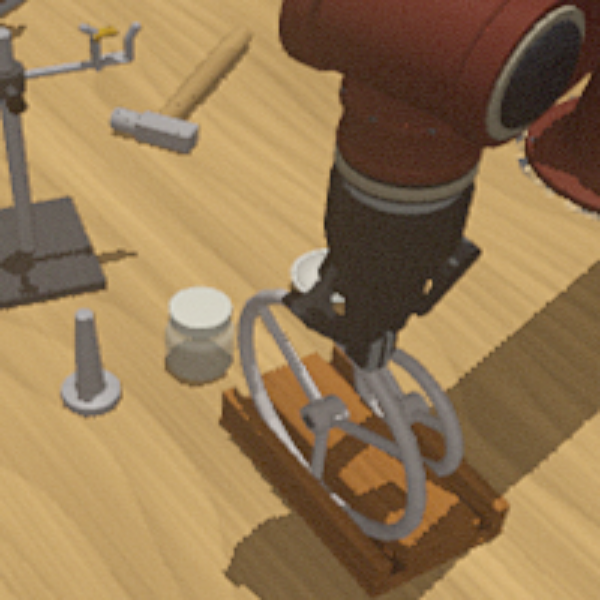

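```bash
python3 - <<'E'
from h import *
a,d=grab_frame("scene"); b,e=grab_frame("top")
cv2.imwrite("pics/c3.png",np.hstack([cv2.resize(a[240:330,330:430],(500,450),interpolation=2),cv2.resize(b[215:305,195:250],(275,450),interpolation=2)]))
for n,D in(("scene",d),("top",e)):
    P=cloud(n,D); s=P[(P[...,2]>.15)&(P[...,2]<.24)&(abs(P[...,0]-.53)<.04)&(abs(P[...,1]-.176)<.11)]
    for lo in np.arange(.07,.28,.02):
        q=s[(s[:,1]>=lo)&(s[:,1]<lo+.02)]
        if len(q):print(n,lo.round(2),len(q),np.median(q,0).round(4),q.min(0).round(3),q.max(0).round(3))
E
```

```text
scene 0.07 11 [0.5308 0.0879 0.1576] [0.527 0.082 0.152] [0.531 0.089 0.172]
scene 0.09 72 [0.5293 0.1011 0.1642] [0.521 0.09  0.153] [0.532 0.11  0.195]
scene 0.11 50 [0.5287 0.1157 0.1734] [0.523 0.11  0.15 ] [0.533 0.125 0.204]
scene 0.17 3 [0.5359 0.1854 0.2138] [0.534 0.18  0.211] [0.537 0.188 0.215]
scene 0.19 29 [0.5423 0.2049 0.2267] [0.535 0.19  0.203] [0.545 0.21  0.239]
scene 0.21 156 [0.5351 0.219  0.2213] [0.518 0.21  0.2  ] [0.546 0.23  0.24 ]
scene 0.23 127 [0.5346 0.2406 0.1928] [0.527 0.23  0.15 ] [0.539 0.25  0.204]
scene 0.25 119 [0.5362 0.2602 0.1726] [0.528 0.251 0.151] [0.54 0.27 0.19]
scene 0.27 26 [0.5353 0.2722 0.1558] [0.53 0.27 0.15] [0.54  0.275 0.162]
top 0.07 36 [0.5229 0.0828 0.166 ] [0.518 0.074 0.152] [0.53 0.09 0.18]
top 0.09 50 [0.523  0.1005 0.188 ] [0.518 0.091 0.158] [0.531 0.11  0.206]
top 0.11 56 [0.5244 0.12   0.2033] [0.52 0.11 0.15] [0.532 0.129 0.213]
top 0.13 47 [0.5256 0.1401 0.2154] [0.521 0.13  0.208] [0.533 0.149 0.221]
top 0.15 45 [0.5268 0.1601 0.2201] [0.522 0.151 0.214] [0.532 0.17  0.224]
top 0.17 11 [0.5276 0.1734 0.2201] [0.522 0.172 0.215] [0.532 0.177 0.225]
top 0.25 1 [0.527  0.2685 0.1584] [0.527 0.269 0.158] [0.527 0.269 0.158]
top 0.27 1 [0.5302 0.2721 0.1537] [0.53  0.272 0.154] [0.53  0.272 0.154]
```

View pics/c3.png

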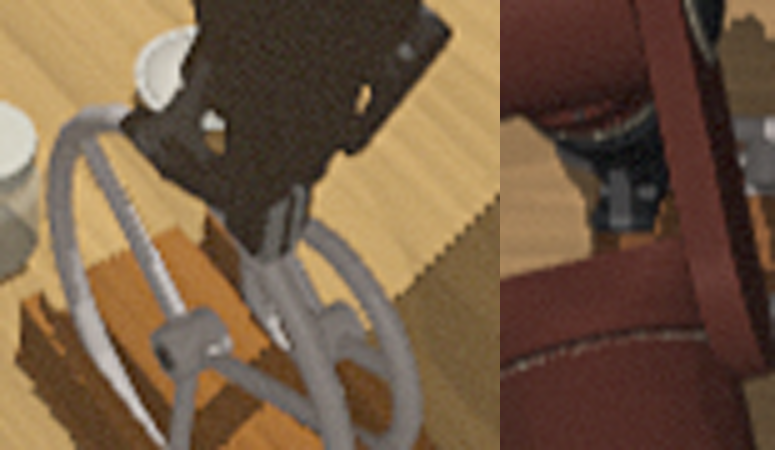

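```bash
python3 -m handwheel '[[[0,0,0,0,0,0],[0,0,0,0,0,0],[0,0,0.003,0,0,0],[0,0,0.003,0,0,0],[0,0,0.003,0,0,0],[0,0,0.003,0,0,0],[0,0,0.003,0,0,0],[0,0,0,0,0,0],[0,0,0,0,0,0]]]' 0
python3 - <<'E'
from h import *
a,d=grab_frame("scene")
P=cloud("scene",d); s=P[(P[...,2]>.15)&(P[...,2]<.26)&(abs(P[...,0]-.53)<.04)&(abs(P[...,1]-.176)<.11)]
for lo in np.arange(.07,.28,.02):
        q=s[(s[:,1]>=lo)&(s[:,1]<lo+.02)]
        if len(q):print(lo.round(2),len(q),np.median(q,0).round(4),q.min(0).round(3),q.max(0).round(3))
print(pinpoint("scene","wheel_center"))
print(state()['contact_force'],state()['ft_torque'],state()['gripper_width'],state()['grasp_force'],state()['tool_pos'])
E
```

```text
time: 7.58
tool_pos: [0.5297, 0.2058, 0.2089]
tool_rot: [0.0, 0.722, 0.691, 0.0]
contact_force: [1.0, 0.1, 1.1]
gripper_width: -0.002
grasp_force: 0.0
0.07 11 [0.527  0.0864 0.1563] [0.524 0.08  0.151] [0.528 0.089 0.166]
0.09 74 [0.526  0.1012 0.1642] [0.519 0.091 0.154] [0.529 0.11  0.195]
0.11 55 [0.5266 0.1163 0.183 ] [0.52 0.11 0.15] [0.53  0.128 0.206]
0.13 15 [0.5288 0.1356 0.2061] [0.527 0.13  0.199] [0.531 0.146 0.21 ]
0.15 11 [0.5298 0.1617 0.2114] [0.529 0.152 0.21 ] [0.531 0.17  0.216]
0.17 28 [0.5306 0.1811 0.2161] [0.527 0.171 0.213] [0.532 0.19  0.219]
0.19 53 [0.5316 0.2049 0.2144] [0.522 0.191 0.205] [0.544 0.21  0.257]
0.21 200 [0.532  0.2183 0.2386] [0.517 0.21  0.15 ] [0.545 0.23  0.26 ]
0.23 127 [0.5313 0.241  0.192 ] [0.523 0.23  0.15 ] [0.535 0.25  0.205]
0.25 123 [0.5327 0.26   0.1722] [0.524 0.25  0.15 ] [0.537 0.27  0.19 ]
0.27 27 [0.5321 0.2719 0.1553] [0.527 0.27  0.151] [0.537 0.276 0.163]
[{'position': [368.0, 303.3], 'conf': 0.69}]
[-0.03426698 -0.12468319  0.10148686] [ 0.0201147  -0.0007008   0.06327612] -0.0009938691086967368 0.0 [0.52954479 0.20578115 0.20851297]
```

The gripper shut without holding the rim. I raise it and measure where the shut fingertips really are.

```bash
python3 -m handwheel '[[[0,0,0.03,0,0,0],[0,0,0.03,0,0,0],[0,0,0.03,0,0,0],[0,0,0,0,0,0],[0,0,0,0,0,0]]]' 0
cat > tip.py <<'E'
from h import *
import sys
a,d=grab_frame("scene"); t=state()['tool_pos']; print(t,state()['gripper_width'])
P=cloud("scene",d); s=P[(P[...,2]>.245)&(P[...,2]<.36)&(abs(P[...,0]-t[0])<.07)&(abs(P[...,1]-t[1])<.05)]
for lo in np.arange(.245,.36,.008):
        q=s[(s[:,2]>=lo)&(s[:,2]<lo+.008)]
        if len(q):print(lo.round(3),len(q),np.median(q,0).round(4),q.min(0).round(3),q.max(0).round(3))
u,v=map(int,proj("scene",t)); print(u,v); w=cv2.resize(a[v-60:v+40,u-50:u+50],(400,400),interpolation=2); cv2.circle(w,(200,240),4,(0,0,255),1)
cv2.imwrite(sys.argv[1],w)
E
python3 tip.py pics/t1.png; python3 -m handwheel '[[[0,0,0,0,0,0],[0,0,0,0,0,0],[0,0,0,0,0,0],[0,0,0,0,0,0],[0,0,0,0,0,0],[0,0,0,0,0,0],[0,0,0,0,0,0],[0,0,0,0,0,0],[0,0,0,0,0,0],[0,0,0,0,0,0]]]' 1; python3 tip.py pics/t2.png
python3 -c "
import cv2;cv2.imwrite('pics/t.png',cv2.hconcat([cv2.imread('pics/t1.png'),cv2.imread('pics/t2.png')]))"
```

```text
time: 8.1
tool_pos: [0.5307, 0.2061, 0.3016]
tool_rot: [0.001, 0.722, 0.691, 0.002]
contact_force: [0.3, 0.0, 0.2]
gripper_width: 0.002
grasp_force: 0.0
[0.52984987 0.20588473 0.29915932] 0.0018631660568910549
0.317 3 [0.5375 0.2141 0.3238] [0.536 0.212 0.322] [0.538 0.215 0.325]
0.325 32 [0.5357 0.2185 0.3303] [0.518 0.201 0.325] [0.544 0.22  0.332]
0.333 64 [0.5385 0.215  0.3365] [0.518 0.2   0.333] [0.546 0.22  0.341]
0.341 59 [0.5377 0.2159 0.3444] [0.519 0.201 0.341] [0.546 0.22  0.349]
0.349 52 [0.538  0.2162 0.3522] [0.518 0.207 0.349] [0.545 0.22  0.357]
0.357 15 [0.537  0.2189 0.3589] [0.526 0.212 0.357] [0.545 0.22  0.36 ]
386 256
time: 8.98
tool_pos: [0.5297, 0.2059, 0.2988]
tool_rot: [0.0, 0.722, 0.691, 0.0]
contact_force: [0.5, -0.2, -0.3]
gripper_width: 1.003
grasp_force: 0.0
[0.52966388 0.20585616 0.29879   ] 1.0005891218737293
0.333 60 [0.4877 0.213  0.3382] [0.482 0.199 0.333] [0.585 0.221 0.341]
0.341 87 [0.4891 0.2126 0.3454] [0.475 0.198 0.341] [0.587 0.221 0.349]
0.349 99 [0.5736 0.2129 0.353 ] [0.474 0.198 0.349] [0.588 0.222 0.357]
0.357 34 [0.488  0.2127 0.3584] [0.477 0.2   0.357] [0.587 0.222 0.36 ]
386 256
```

View pics/t.png

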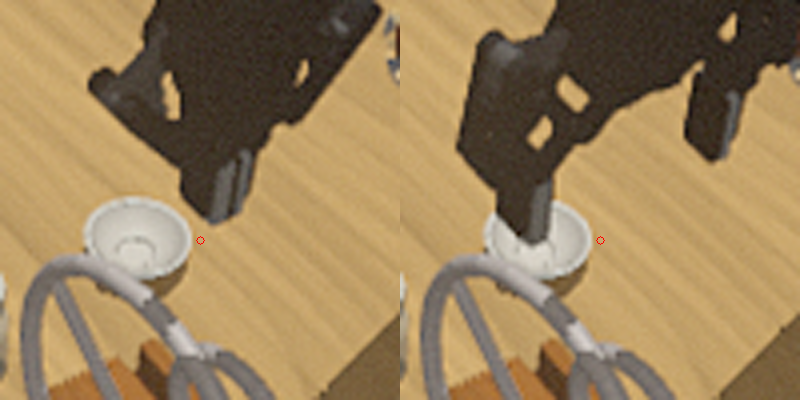

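Image: the shut fingertips are about 23 mm above where the reported TCP (red circle) projects. The true tip is therefore 23 mm short, so I go that much lower.

```bash
python3 -m handwheel '[[[-0.001,-0.001,-0.02,0,0,0],[0,0,-0.02,0,0,0],[0,0,-0.02,0,0,0],[0,0,-0.02,0,0,0],[0,0,-0.02,0,0,0],[0,0,-0.015,0,0,0],[0,0,-0.012,0,0,0],[0,0,0,0,0,0],[0,0,0,0,0,0]]]' 1
python3 -m handwheel '[[[0,0,0,0,0,0],[0,0,0,0,0,0],[0,0,0,0,0,0],[0,0,0,0,0,0],[0,0,0,0,0,0],[0,0,0,0,0,0],[0,0,0,0,0,0],[0,0,0,0,0,0],[0,0,0,0,0,0],[0,0,0,0,0,0]]]' 0
```

```text
time: 9.78
tool_pos: [0.5284, 0.2048, 0.1714]
tool_rot: [-0.0, 0.722, 0.691, -0.0]
contact_force: [-0.1, 0.1, -0.8]
gripper_width: 1.0
grasp_force: 0.0
time: 10.62
tool_pos: [0.5289, 0.2049, 0.1722]
tool_rot: [0.0, 0.722, 0.691, 0.0]
contact_force: [0.1, 0.9, 1.5]
gripper_width: 0.114
grasp_force: 58.5
```

```bash
python3 -m handwheel '[[[0,0,0.003,0,0,0],[0,0,0.006,0,0,0],[0,0,0.01,0,0,0],[0,0,0.015,0,0,0],[0,0,0.02,0,0,0],[0,0,0.02,0,0,0],[0,0,0.02,0,0,0],[0,0,0.02,0,0,0],[0,0,0.02,0,0,0],[0,0,0.02,0,0,0],[0,0,0.012,0,0,0],[0,0,0.004,0,0,0],[0,0,0,0,0,0],[0,0,0,0,0,0]]]' 0
python3 -m handwheel '[[[-0.003,-0.01,0,0,0,-0.4],[-0.0057,-0.02,0,0,0,-0.8],[-0.0057,-0.02,0,0,0,-0.8],[-0.0057,-0.02,0,0,0,-0.8],[-0.0057,-0.02,0,0,0,-0.8],[-0.0057,-0.02,0,0,0,-0.8],[-0.0057,-0.02,0,0,0,-0.8],[-0.0057,-0.02,0,0,0,-0.8],[-0.0057,-0.02,0,0,0,-0.8],[-0.0057,-0.02,0,0,0,-0.8],[-0.0057,-0.02,0,0,0,-0.8],[-0.0057,-0.02,0,0,0,-0.8],[-0.0057,-0.02,0,0,0,-0.8],[-0.0057,-0.02,0,0,0,-0.8],[-0.0057,-0.02,0,0,0,-0.8],[-0.0057,-0.02,0,0,0,-0.8],[-0.003,-0.012,0,0,0,-0.8],[0,-0.005,0,0,0,-0.2],[0,0,0,0,0,0],[0,0,0,0,0,0]]]' 0
python3 - <<'E'
from h import *
a,d=grab_frame("scene"); b,e=grab_frame("top"); cv2.imwrite("pics/e1.png",cv2.resize(a[60:310,200:420],(528,600)))
print(state())
for n,D in(("scene",d),("top",e)):
    P=cloud(n,D); r=masks_of(n,"wheel"); print([(x['box'],round(x['conf'],2)) for x in r])
    m=(P[...,2]>.17)&(P[...,2]<.40)&(P[...,0]>.38)&(P[...,0]<.46)&(abs(P[...,1]+.15)<.12); s=P[m]
    for lo in np.arange(-.26,-.03,.02):
        q=s[(s[:,1]>=lo)&(s[:,1]<lo+.02)]
        if len(q):print(n,lo.round(2),len(q),np.median(q,0).round(4),q.min(0).round(3),q.max(0).round(3))
E
```

```text
time: 11.78
tool_pos: [0.5283, 0.2047, 0.3406]
tool_rot: [-0.0, 0.722, 0.691, -0.001]
contact_force: [0.3, -0.3, -3.8]
gripper_width: 0.114
grasp_force: 58.6
time: 13.45
tool_pos: [0.4368, -0.1219, 0.3408]
tool_rot: [-0.001, 0.798, 0.602, -0.0]
contact_force: [0.0, 0.1, -3.2]
gripper_width: 0.119
grasp_force: 58.6
{'time': 13.55, 'joint_pos': array([-4.35606116e-01, -4.08550456e-01,  1.80179499e+00,  3.23893096e-04,
        1.74909137e+00, -1.58886826e-01]), 'joint_vel': array([ 0.00655498,  0.00117617, -0.00506277,  0.00084934, -0.00091761,
       -0.00208573]), 'joint_efforts': array([-3.43372738e-01, -2.22165549e+01, -4.02693272e+01, -1.17183526e-01,
       -1.30997447e-02,  7.80966311e-04]), 'tool_pos': array([ 0.43714181, -0.12150727,  0.34133165]), 'tool_rot': array([-4.02972174e-04,  7.97855209e-01,  6.02848987e-01, -3.35163553e-05]), 'contact_force': array([ 0.48558508, -0.445739  , -3.68536866]), 'ft_torque': array([ 0.09840009, -0.0211058 , -0.04762776]), 'grasp_force': 58.567451387643814, 'gripper_width': 0.11178237673024631}
[([298.9, 378.2, 122.6, 67.7], 0.79), ([304.9, 
[... 1323 characters left out ...]
] [ 0.417 -0.2    0.357]
top -0.2 48 [ 0.4168 -0.1895  0.1993] [ 0.41  -0.199  0.191] [ 0.425 -0.181  0.206]
top -0.18 27 [ 0.4195 -0.1744  0.1931] [ 0.415 -0.18   0.183] [ 0.425 -0.161  0.304]
top -0.16 6 [ 0.4147 -0.1555  0.2853] [ 0.413 -0.158  0.191] [ 0.42  -0.153  0.295]
top -0.14 1 [ 0.4338 -0.121   0.1934] [ 0.434 -0.121  0.193] [ 0.434 -0.121  0.193]
top -0.12 40 [ 0.439  -0.109   0.1994] [ 0.432 -0.119  0.192] [ 0.447 -0.1    0.315]
top -0.1 59 [ 0.4419 -0.0921  0.3213] [ 0.437 -0.1    0.205] [ 0.451 -0.086  0.372]
top -0.08 19 [ 0.4525 -0.0624  0.3318] [ 0.448 -0.065  0.255] [ 0.458 -0.06   0.342]
top -0.06 41 [ 0.4521 -0.0556  0.3128] [ 0.448 -0.06   0.255] [ 0.46  -0.049  0.333]
```

View pics/e1.png

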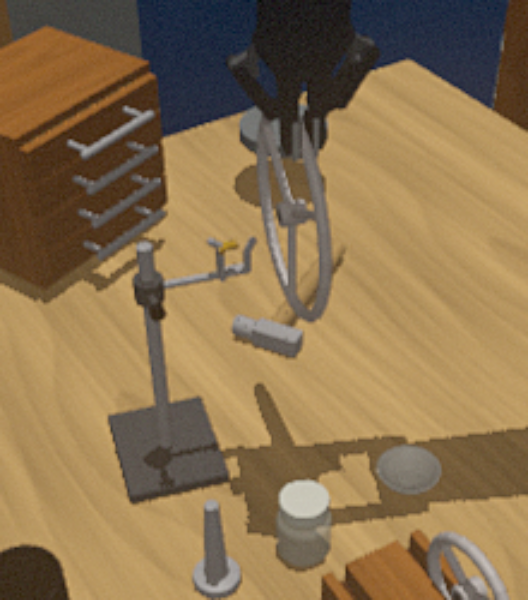

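```bash
python3 -m handwheel '[[[0,0,-0.01,0,0,0],[0,0,-0.02,0,0,0],[0,0,-0.02,0,0,0],[0,0,-0.02,0,0,0],[0,0,-0.015,0,0,0],[0,0,-0.01,0,0,0],[0,0,-0.005,0,0,0],[0,0,0,0,0,0],[0,0,0,0,0,0]]]' 0
python3 -m handwheel '[[[0.0048,-0.0015,0,0,0,0],[0.0048,-0.0015,0,0,0,0],[0.0048,-0.0015,0,0,0,0],[0.0048,-0.0015,0,0,0,0],[0.0048,-0.0015,0,0,0,0],[0,0,0,0,0,0]]]' 0
python3 - <<'E'
from h import *
a,d=grab_frame("scene"); b,e=grab_frame("top"); cv2.imwrite("pics/e2.png",np.hstack([cv2.resize(a[110:230,250:350],(500,600),interpolation=2),cv2.resize(b[200:300,350:400],(300,600),interpolation=2)]))
print(state()['contact_force'])
E
```

```text
time: 14.4
tool_pos: [0.4374, -0.1222, 0.2423]
tool_rot: [0.0, 0.798, 0.603, 0.0]
contact_force: [-0.0, -0.6, -3.1]
gripper_width: 0.113
grasp_force: 58.5
time: 14.9
tool_pos: [0.4621, -0.13, 0.2418]
tool_rot: [0.0, 0.798, 0.602, 0.0]
contact_force: [-0.1, -0.2, -3.3]
gripper_width: 0.115
grasp_force: 58.6
[-0.17769584 -0.07349081 -3.56792031]
```

View pics/e2.png

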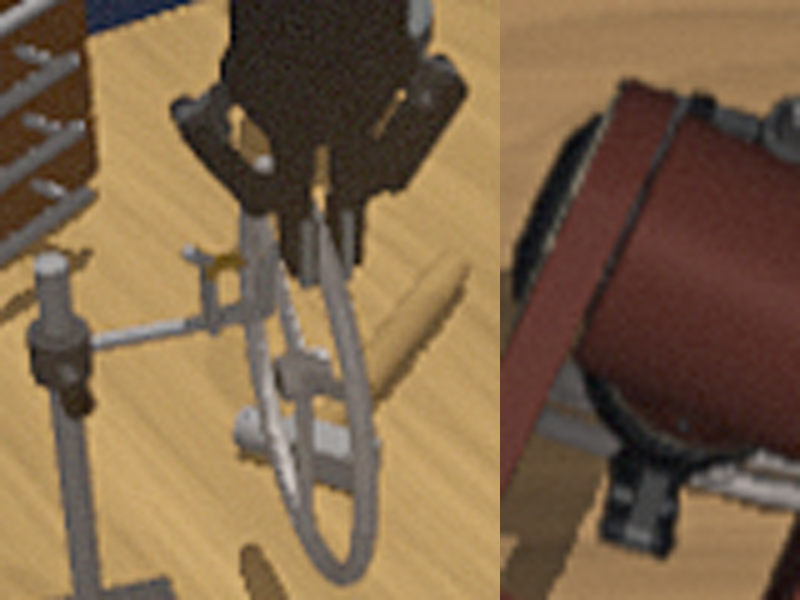

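The rim is clear and above the tip, and the hook lies between rim and hub. I continue to x = 0 of the stand.

```bash
python3 -m handwheel '[[[0.0048,-0.0015,0,0,0,0],[0.0048,-0.0015,0,0,0,0],[0.0048,-0.0015,0,0,0,0],[0.0048,-0.0015,0,0,0,0],[0,0,0,0,0,0]]]' 0
python3 -m handwheel '[[[0.0048,-0.0015,0,0,0,0],[0.005,-0.0016,0,0,0,0],[0.005,-0.0015,0,0,0,0],[0,0,0,0,0,0],[0,0,0,0,0,0]]]' 0
python3 - <<'E'
from h import *
print(state()['contact_force'],state()['tool_pos'])
for n in("scene","top"):
    a,d=grab_frame(n); P=cloud(n,d)
    c,s=np.cos(np.radians(-15.9)),np.sin(np.radians(-15.9))
    Q=P-np.array([.488,-.165,0]); X=Q[...,0]*c+Q[...,1]*s; Y=-Q[...,0]*s+Q[...,1]*c; Z=P[...,2]
    m0=(abs(X)<.11)&(abs(Y)<.12)&(Z>.06)&(Z<.32)
    for lo in(-.11,-.09,-.07,-.05,-.03,-.015,-.005,.005,.015,.03,.05,.07,.09):
        m=m0&(Y>=lo)&(Y<lo+.01)&(abs(X)<.03)
        if m.sum()>3: print(n,lo,m.sum(),np.median(X[m]).round(4),X[m].min().round(3),X[m].max().round(3),'z',Z[m].min().round(3),Z[m].max().round(3))
    m=m0&(abs(X)<.03)&(abs(Y)<.11); print("Yrange",np.percentile(Y[m],[0,.5,99.5,100]).round(4))
    k=(abs(Y)<.012)&(abs(X)<.1)&(Z>.2)&(Z<.3); 
    for lo in np.arange(-.04,.07,.008):
        m=k&(X>=lo)&(X<lo+.008)
        if m.sum(): print("  hook x",lo.round(3),m.sum(),Y[m].mean().round(4),np.round(np.percentile(Z[m],[0,50,100]),3))
E
```

```text
time: 15.42
tool_pos: [0.4811, -0.136, 0.2417]
tool_rot: [0.0, 0.798, 0.602, 0.0]
contact_force: [-0.3, 0.8, -3.5]
gripper_width: 0.12
grasp_force: 58.6
time: 15.83
tool_pos: [0.4953, -0.1403, 0.2416]
tool_rot: [-0.0, 0.798, 0.602, -0.0]
contact_force: [-0.4, -0.8, -3.2]
gripper_width: 0.115
grasp_force: 58.6
[-0.36826443 -0.84113205 -3.24871133] [ 0.4953046  -0.14031579  0.24160683]
scene -0.11 4 0.0059 0.005 0.006 z 0.188 0.207
scene -0.09 37 0.0032 -0.004 0.008 z 0.123 0.211
scene -0.07 25 0.0022 -0.005 0.007 z 0.108 0.268
scene -0.05 22 0.003 -0.004 0.007 z 0.089 0.273
scene -0.03 18 0.0026 -0.003 0.007 z 0.087 0.2
scene -0.015 24 0.0037 -0.01 0.014 z 0.081 0.229
scene -0.005 186 0.0037 -0.01 0.028 z 0.082 0.287
scene 0.005 113 0.0058 -0.011 0.03 z 0.085 0.313
scene 0.015 60 -0.003 -0.029 0.028 z 0.086 0.32
scene 0.03 250 0.0042 -0.03 0.029 z 0.093 0.319
scene 0.05 43 0.0023 -0.006 0.007 z 0.099 0.278
scene 0.07 43 0.0022 -0.005 0.006 z 0.109 0.262
scene 0.09 105 0.0029 -0.005 0.007 z 0.137 0.236
Yrange [-0.1069 -0.0985  0.1044  0.1059]
  hook x -0.008 17 0.0034 [0.228 0.231 0.28
[... 358 characters left out ...]
]
  hook x 0.064 18 0.0052 [0.216 0.228 0.239]
top -0.11 15 -0.0052 -0.006 0.0 z 0.165 0.226
top -0.09 36 -0.0016 -0.007 0.005 z 0.138 0.258
top -0.05 24 -0.0003 -0.006 0.007 z 0.091 0.211
top -0.03 44 -0.0026 -0.006 0.005 z 0.088 0.293
top -0.015 19 -0.0059 -0.019 -0.001 z 0.087 0.287
top -0.005 21 -0.0186 -0.025 -0.004 z 0.112 0.27
top 0.03 21 -0.0013 -0.029 0.006 z 0.091 0.319
top 0.05 49 -0.0018 -0.007 0.004 z 0.1 0.277
top 0.09 33 -0.0038 -0.007 0.005 z 0.157 0.233
Yrange [-0.1084 -0.1054  0.0992  0.1004]
  hook x -0.032 3 -0.0018 [0.259 0.264 0.266]
  hook x -0.024 12 -0.0004 [0.231 0.263 0.27 ]
  hook x -0.016 6 -0.0017 [0.233 0.252 0.26 ]
  hook x -0.008 1 -0.0081 [0.233 0.233 0.233]
```

```bash
python3 -m handwheel '[[[0,0,-0.003,0,0,0],[0,0,-0.003,0,0,0],[0,0,-0.003,0,0,0],[0,0,-0.003,0,0,0],[0,0,0,0,0,0],[0,0,0,0,0,0]]]' 0
python3 -m handwheel '[[[0,0,-0.002,0,0,0],[0,0,-0.002,0,0,0],[0,0,0,0,0,0],[0,0,0,0,0,0]]]' 0
python3 -m handwheel '[[[0,0,-0.0015,0,0,0],[0,0,-0.0015,0,0,0],[0,0,0,0,0,0],[0,0,0,0,0,0]]]' 0
```

```text
time: 16.43
tool_pos: [0.4949, -0.1402, 0.2292]
tool_rot: [-0.0, 0.798, 0.602, -0.0]
contact_force: [0.7, -0.7, -3.5]
gripper_width: 0.117
grasp_force: 58.6
time: 16.77
tool_pos: [0.4954, -0.1404, 0.2261]
tool_rot: [0.0, 0.798, 0.602, 0.0]
contact_force: [0.1, -0.5, -2.4]
gripper_width: 0.118
grasp_force: 58.9
time: 17.1
tool_pos: [0.4957, -0.1405, 0.2253]
tool_rot: [0.001, 0.798, 0.602, 0.0]
contact_force: [-3.6, 2.4, 6.5]
gripper_width: 0.114
grasp_force: 59.8
```

```bash
for i in 1 2 3; do :; done; python3 -m handwheel '[[[0,0,-0.001,0,0,0],[0,0,0,0,0,0],[0,0,0,0,0,0]]]' 0
python3 -m handwheel '[[[0,0,-0.001,0,0,0],[0,0,0,0,0,0],[0,0,0,0,0,0]]]' 0
```

```text
time: 17.35
tool_pos: [0.4956, -0.1405, 0.2246]
tool_rot: [0.001, 0.798, 0.602, 0.0]
contact_force: [-3.4, 2.2, 6.9]
gripper_width: 0.113
grasp_force: 60.1
time: 17.6
tool_pos: [0.4956, -0.1405, 0.2238]
tool_rot: [0.001, 0.798, 0.602, 0.0]
contact_force: [-3.6, 1.9, 8.9]
gripper_width: 0.121
grasp_force: 60.2
```

```bash
python3 -m handwheel '[[[0,0,-0.001,0,0,0],[0,0,-0.001,0,0,0],[0,0,0,0,0,0],[0,0,0,0,0,0]]]' 0
python3 -m handwheel '[[[0,0,-0.001,0,0,0],[0,0,-0.001,0,0,0],[0,0,0,0,0,0],[0,0,0,0,0,0]]]' 0
```

```text
time: 17.93
tool_pos: [0.4956, -0.1405, 0.2219]
tool_rot: [0.001, 0.798, 0.602, 0.0]
contact_force: [-5.1, 2.5, 9.1]
gripper_width: 0.121
grasp_force: 60.2
time: 18.27
tool_pos: [0.4958, -0.1406, 0.2204]
tool_rot: [0.001, 0.798, 0.602, 0.001]
contact_force: [-5.4, 2.2, 8.9]
gripper_width: 0.117
grasp_force: 60.3
```

```bash
python3 -m handwheel '[[[0,0,-0.0015,0,0,0],[0,0,-0.0015,0,0,0],[0,0,-0.001,0,0,0],[0,0,0,0,0,0]]]' 0
python3 -m handwheel '[[[0,0,-0.0015,0,0,0],[0,0,-0.0015,0,0,0],[0,0,-0.001,0,0,0],[0,0,0,0,0,0]]]' 0
```

```text
time: 18.6
tool_pos: [0.4966, -0.1408, 0.2178]
tool_rot: [0.002, 0.798, 0.602, 0.001]
contact_force: [-4.3, 4.0, 13.9]
gripper_width: 0.118
grasp_force: 60.9
time: 18.93
tool_pos: [0.4952, -0.1407, 0.2124]
tool_rot: [0.001, 0.798, 0.602, -0.0]
contact_force: [-7.8, 2.4, 10.1]
gripper_width: 0.116
grasp_force: 60.4
```

```bash
python3 -m handwheel '[[[-0.001,0.0003,-0.001,0,0,0],[0,0,-0.001,0,0,0],[0,0,-0.001,0,0,0],[0,0,0,0,0,0]]]' 0
python3 -m handwheel '[[[0,0,-0.001,0,0,0],[0,0,-0.001,0,0,0],[0,0,-0.001,0,0,0],[0,0,0,0,0,0]]]' 0
```

```text
time: 19.27
tool_pos: [0.4934, -0.14, 0.2072]
tool_rot: [-0.0, 0.798, 0.602, -0.001]
contact_force: [-6.4, 1.1, 5.2]
gripper_width: 0.119
grasp_force: 59.9
time: 19.6
tool_pos: [0.4918, -0.1392, 0.2015]
tool_rot: [-0.003, 0.798, 0.602, -0.002]
contact_force: [-3.1, 1.3, -4.5]
gripper_width: 0.116
grasp_force: 58.7
```

```bash
python3 -m handwheel '[[[0,0,0,0,0,0],[0,0,0,0,0,0],[0,0,0,0,0,0]]]' 0
python3 -m handwheel '[[[0,0,-0.001,0,0,0],[0,0,-0.001,0,0,0],[0,0,0,0,0,0],[0,0,0,0,0,0]]]' 0
```

```text
time: 19.85
tool_pos: [0.4942, -0.14, 0.2025]
tool_rot: [0.0, 0.798, 0.602, 0.0]
contact_force: [0.3, -0.2, -3.6]
gripper_width: 0.116
grasp_force: 59.0
time: 20.18
tool_pos: [0.4941, -0.1399, 0.2006]
tool_rot: [-0.0, 0.798, 0.602, -0.0]
contact_force: [0.7, 0.8, -3.5]
gripper_width: 0.117
grasp_force: 59.0
```

The keeper has snapped past and the force is back to the wheel's weight alone. Now down to the bottom by feel.

```bash
python3 -m handwheel '[[[0,0,-0.001,0,0,0],[0,0,-0.001,0,0,0],[0,0,0,0,0,0]]]' 0
python3 -m handwheel '[[[0,0,-0.001,0,0,0],[0,0,0,0,0,0],[0,0,0,0,0,0]]]' 0
```

```text
time: 20.43
tool_pos: [0.494, -0.1399, 0.1984]
tool_rot: [-0.0, 0.798, 0.602, -0.0]
contact_force: [-0.4, 0.6, -3.8]
gripper_width: 0.119
grasp_force: 59.0
time: 20.68
tool_pos: [0.4941, -0.14, 0.1977]
tool_rot: [-0.0, 0.798, 0.602, -0.0]
contact_force: [0.5, -0.5, -3.8]
gripper_width: 0.121
grasp_force: 59.0
```

```bash
python3 -m handwheel '[[[0,0,-0.001,0,0,0],[0,0,0,0,0,0],[0,0,0,0,0,0]]]' 0
```

```text
time: 20.93
tool_pos: [0.4941, -0.1399, 0.1966]
tool_rot: [-0.0, 0.798, 0.602, -0.0]
contact_force: [0.5, 0.5, -3.5]
gripper_width: 0.12
grasp_force: 59.0
```

```bash
python3 -m handwheel '[[[0,0,-0.001,0,0,0],[0,0,0,0,0,0],[0,0,0,0,0,0]]]' 0
python3 -m handwheel '[[[0,0,-0.001,0,0,0],[0,0,0,0,0,0],[0,0,0,0,0,0]]]' 0
```

```text
time: 21.18
tool_pos: [0.4943, -0.14, 0.1961]
tool_rot: [0.0, 0.798, 0.602, 0.0]
contact_force: [-0.6, 0.2, -1.6]
gripper_width: 0.117
grasp_force: 59.1
time: 21.43
tool_pos: [0.4944, -0.1401, 0.1957]
tool_rot: [0.0, 0.798, 0.602, 0.0]
contact_force: [-2.1, 0.2, 2.1]
gripper_width: 0.116
grasp_force: 59.7
```

```bash
python3 -m handwheel '[[[0,0,-0.001,0,0,0],[0,0,-0.0005,0,0,0],[0,0,0,0,0,0],[0,0,0,0,0,0]]]' 0
python3 -m handwheel '[[[0,0,-0.0007,0,0,0],[0,0,0,0,0,0],[0,0,0,0,0,0]]]' 0
```

```text
time: 21.77
tool_pos: [0.4946, -0.1401, 0.1953]
tool_rot: [0.001, 0.798, 0.602, 0.0]
contact_force: [-3.6, 2.0, 7.7]
gripper_width: 0.115
grasp_force: 60.3
time: 22.02
tool_pos: [0.4947, -0.1402, 0.1951]
tool_rot: [0.001, 0.798, 0.602, 0.0]
contact_force: [-5.2, 3.1, 9.8]
gripper_width: 0.118
grasp_force: 60.6
```

```bash
python3 -m handwheel '[[[0,0,-0.0006,0,0,0],[0,0,0,0,0,0],[0,0,0,0,0,0],[0,0,0,0,0,0],[0,0,0,0,0,0],[0,0,0,0,0,0]]]' 0
python3 - <<'E'
from plant import state
print(state()['contact_force'])
E
```

```text
time: 22.52
tool_pos: [0.4948, -0.1402, 0.195]
tool_rot: [0.001, 0.798, 0.602, 0.0]
contact_force: [-5.8, 2.8, 11.3]
gripper_width: 0.115
grasp_force: 60.9
[-5.80599326  2.77421084 11.3149944 ]
```

```bash
python3 -m handwheel '[[[0,0,-0.0003,0,0,0],[0,0,0,0,0,0],[0,0,0,0,0,0],[0,0,0,0,0,0],[0,0,0,0,0,0],[0,0,0,0,0,0]]]' 0
python3 -m handwheel '[[[0,0,0.001,0,0,0],[0,0,0.001,0,0,0],[0,0,0.001,0,0,0],[0,0,0.0002,0,0,0],[0,0,0,0,0,0],[0,0,0,0,0,0],[0,0,0,0,0,0]]]' 0
```

```text
time: 23.02
tool_pos: [0.4948, -0.1402, 0.1949]
tool_rot: [0.001, 0.798, 0.602, 0.0]
contact_force: [-5.7, 2.9, 11.6]
gripper_width: 0.114
grasp_force: 60.9
time: 23.6
tool_pos: [0.4944, -0.1401, 0.1954]
tool_rot: [0.0, 0.798, 0.602, 0.0]
contact_force: [-2.9, 1.5, 5.8]
gripper_width: 0.113
grasp_force: 60.0
```

```bash
python3 -m handwheel '[[[0,0,0.001,0,0,0],[0,0,0,0,0,0],[0,0,0,0,0,0]]]' 0
python3 -m handwheel '[[[0,0,0.001,0,0,0],[0,0,0,0,0,0],[0,0,0,0,0,0]]]' 0
```

```text
time: 23.85
tool_pos: [0.4943, -0.14, 0.1956]
tool_rot: [0.0, 0.798, 0.602, 0.0]
contact_force: [0.5, 0.3, 2.8]
gripper_width: 0.118
grasp_force: 59.7
time: 24.1
tool_pos: [0.494, -0.1399, 0.196]
tool_rot: [-0.0, 0.798, 0.602, -0.0]
contact_force: [0.8, -0.2, -1.5]
gripper_width: 0.115
grasp_force: 59.3
```

```bash
python3 -m handwheel '[[[0,0,0,0,0,0],[0,0,0,0,0,0],[0,0,0,0,0,0],[0,0,0,0,0,0],[0,0,0,0,0,0]]]' 0.55
python3 -m handwheel '[[[0,0,0.003,0,0,0],[0,0,0.006,0,0,0],[0,0,0.01,0,0,0],[0,0,0.015,0,0,0],[0,0,0.02,0,0,0],[0,0,0.02,0,0,0],[0,0,0.02,0,0,0],[0,0,0.02,0,0,0],[-0.02,0.02,0.02,0,0,0],[-0.02,0.02,0.01,0,0,0],[-0.02,0.03,0,0,0,0],[-0.02,0.03,0,0,0,0],[-0.01,0.03,0,0,0,0],[0,0.03,0,0,0,0],[0,0.03,0,0,0,0],[0,0,0,0,0,0],[0,0,0,0,0,0]]]' 0.55
python3 - <<'E'
from h import *
a,d=grab_frame("scene"); b,e=grab_frame("top"); cv2.imwrite("pics/f.png",np.hstack([cv2.resize(a[130:250,240:340],(500,600),interpolation=2),cv2.resize(b[190:310,350:410],(300,600),interpolation=2)]))
for n,D in(("scene",d),("top",e)):
    P=cloud(n,D); c,s=np.cos(np.radians(-15.9)),np.sin(np.radians(-15.9))
    Q=P-np.array([.488,-.165,0]); X=Q[...,0]*c+Q[...,1]*s; Y=-Q[...,0]*s+Q[...,1]*c; Z=P[...,2]
    m=(abs(X)<.03)&(abs(Y)<.12)&(Z>.025)&(Z<.3); print(n,np.percentile(Y[m],[.5,99.5]).round(3),np.percentile(Z[m],[.5,99.5]).round(3))
    for lo in(-.01,-.005,0,.01):
        k=m&(abs(Y)<.02)&(X>=lo)&(X<lo+.01); print(lo,k.sum(),np.percentile(Z[k],[0,50,100]).round(3) if k.any() else '')
E
```

```text
time: 24.52
tool_pos: [0.4942, -0.14, 0.1969]
tool_rot: [0.0, 0.798, 0.602, 0.0]
contact_force: [-0.9, 0.4, -0.6]
gripper_width: 0.551
grasp_force: 0.0
time: 25.93
tool_pos: [0.4041, 0.051, 0.3421]
tool_rot: [0.001, 0.797, 0.604, 0.001]
contact_force: [-0.5, 0.2, 0.3]
gripper_width: 0.552
grasp_force: 0.0
scene [-0.098  0.105] [0.04  0.266]
-0.01 123 [0.038 0.144 0.261]
-0.005 218 [0.037 0.132 0.261]
0 164 [0.037 0.146 0.263]
0.01 76 [0.127 0.238 0.27 ]
top [-0.103  0.098] [0.042 0.272]
-0.01 160 [0.039 0.23  0.266]
-0.005 138 [0.04  0.241 0.266]
0 78 [0.042 0.243 0.269]
0.01 26 [0.231 0.269 0.276]
```

View pics/f.png

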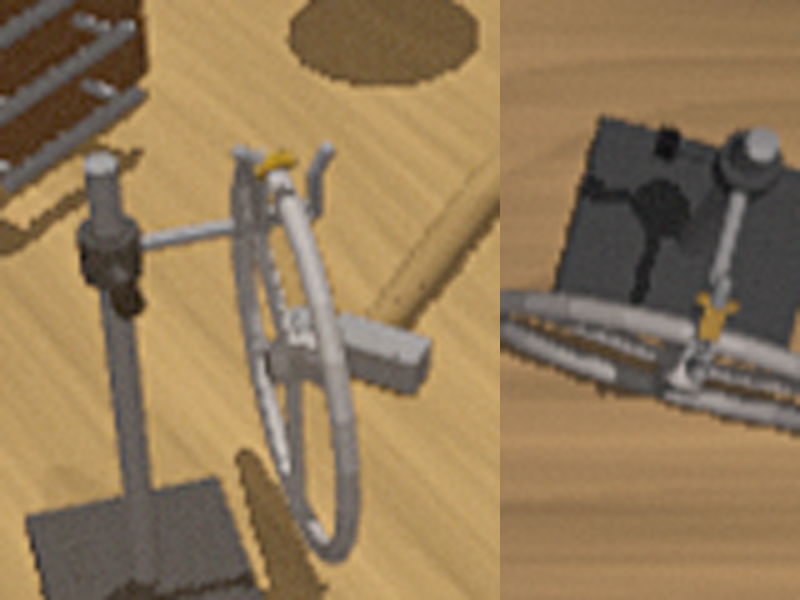

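The wheel hangs in the hook with the brass keeper shut above the rim (scene ~(295,162), top ~(392,253)). I let it settle, check that it is still, and hand in.

```bash
Z='[[[0,0,0,0,0,0],[0,0,0,0,0,0],[0,0,0,0,0,0],[0,0,0,0,0,0],[0,0,0,0,0,0],[0,0,0,0,0,0],[0,0,0,0,0,0],[0,0,0,0,0,0],[0,0,0,0,0,0],[0,0,0,0,0,0],[0,0,0,0,0,0],[0,0,0,0,0,0],[0,0,0,0,0,0],[0,0,0,0,0,0],[0,0,0,0,0,0],[0,0,0,0,0,0],[0,0,0,0,0,0],[0,0,0,0,0,0],[0,0,0,0,0,0],[0,0,0,0,0,0]]]'
python3 -m handwheel '[[[0,0,0,0,0,0],[0,0,0,0,0,0],[0,0,0,0,0,0],[0,0,0,0,0,0],[0,0,0,0,0,0],[0,0,0,0,0,0],[0,0,0,0,0,0],[0,0,0,0,0,0],[0,0,0,0,0,0],[0,0,0,0,0,0],[0,0,0,0,0,0],[0,0,0,0,0,0],[0,0,0,0,0,0],[0,0,0,0,0,0],[0,0,0,0,0,0],[0,0,0,0,0,0],[0,0,0,0,0,0],[0,0,0,0,0,0],[0,0,0,0,0,0],[0,0,0,0,0,0]]]' >/dev/null
python3 -m handwheel '[[[0,0,0,0,0,0],[0,0,0,0,0,0],[0,0,0,0,0,0],[0,0,0,0,0,0],[0,0,0,0,0,0],[0,0,0,0,0,0],[0,0,0,0,0,0],[0,0,0,0,0,0],[0,0,0,0,0,0],[0,0,0,0,0,0],[0,0,0,0,0,0],[0,0,0,0,0,0],[0,0,0,0,0,0],[0,0,0,0,0,0],[0,0,0,0,0,0],[0,0,0,0,0,0],[0,0,0,0,0,0],[0,0,0,0,0,0],[0,0,0,0,0,0],[0,0,0,0,0,0]]]' | head -1
python3 - <<'E'
from h import *
F=[]
for i in range(10):
    a,_=grab_frame("scene"); F.append(a[130:250,240:340].astype(int))
print([abs(cv2.blur((f-F[0]).astype(np.float32),(3,3))).max().round() for f in F])
E
```

```text
time: 29.37
[np.float32(0.0), np.float32(10.0), np.float32(8.0), np.float32(7.0), np.float32(8.0), np.float32(8.0), np.float32(7.0), np.float32(9.0), np.float32(11.0), np.float32(8.0)]
```

Only noise differs between the frames, so the wheel hangs still.

```bash
python3 -c "
from plant import job_done; print(job_done())"
```

```text
the job is handed in; nothing more can be done
None
```

The larger wheel hangs still on the J-hook under the shut keeper: seated with about 15 N, at most about 18 N on the stand in any reading, and handed in at about 30 s; a first grasp missed because the fingertips sat about 23 mm short of the reported TCP, and it leaned the wheel a few mm in its slot for a moment.

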